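# Run the probe station's chuck carriage home and lock it

### The arm

A 6-joint arm with a two-finger parallel gripper is mounted at the origin on the work surface. World frame = base frame: x ahead of the robot, y to its left, z up, the work surface at z = 0. Lengths are in m, angles in degrees, forces in N, time in s.
With the tool pointing down it reaches from about 0.25 to 0.725 m from the base axis. Payload 9.7 kg.
Tool frame: the origin (TCP) lies between the finger pads; the fingertips stand 19 mm ahead of it and the grasp point (between the pads) is the TCP; z points along the fingers, y is the line along which they close (so a half turn about z gives the same grasp; the last joint's range is limited). The gripper opens to 85 mm and grips with 20 to 120 N. Pads are 22 mm wide; open, the fingers measure 114 mm over their backs; the gripper's body (76 mm by 85 mm) begins 54 mm behind the grasp point. The pads swing forward as they close: fully open they stand 13 mm farther back than shut.
Start: joints at [70.474, 4.979, 10.078, 95.1, 0, 90], TCP at [0.184, 0.518, 0.25] pointing down, gripper open.
Joint ranges: [-179.16, 179.16], [-48.56, 103.87], [-65.8, 70.77], [-126.05, 130.52], [-82.76, 87.17], [-180, 180]. Speed limits (degrees/s): [127.2, 127.2, 147.25, 180, 180, 180].

### API

Orientations are given as [roll, pitch, yaw] about the fixed x, y, z axes, in that order (R = Rz(yaw) Ry(pitch) Rx(roll)).
In Python, from workcell import telemetry, camera, calibration, workorder gives the robot as it stands.
- The arm moves only by the tool play_rows, never from a script. Its argument "increments" is a list of rows, each a list of 3 entries, a list of its own where there are three numbers: the shift along the tool's x, y, z in mm, then the turn, a rotation vector about the tool's x, y, z in degrees, then the closure, from 0 (fully open) to 1 (shut). In form: [[[x, y, z], [ax, ay, az], jaw], ...]. A call has 1 to 20 rows; each row is the pose to reach, as a shift and turn from the pose commanded when the call began, along the tool's axes at that moment; what a row does not reach only later rows make up. A row lasts 1/10 s, in which the tool goes at most 50 mm and 8.59 degrees, less where a joint would pass 70% of its speed; a pose out of reach is approached as far as the arm can. A call with a gripper value outside its range is refused whole. The fingers move at their own pace and stop on an object; "grip_force" is the grip in N (left out, the last holds). Time passes only in rows, so rows that repeat a pose let the fingers close. It gives the time, the measured TCP pose, the force, the opening and the grip force at its end, in the units of the state.
- telemetry.get_obs(): the state, without advancing time (a new reading comes with each control period).
- camera(name): name is "scene" or "side" or "wrist"; returns (picture, depth): 480x640x3 uint8, red, green, blue; 480x640 float32, m along the optical axis (not along the pixel's ray), 0 where there is no reading.
- calibration(name): a dict with "vertical_fov" (degrees; the focal length in pixels is half the picture's height over the tangent of half this angle, whatever the lens; pixels are square), "cx", "cy" (the principal point, pixels), "k1" (the pictures are not rectified: a ray, as slopes to the right and down, at radius r is drawn at 1 + k1 r^2 times it, then the intrinsics apply), "rvec" (rotation vector, rad) and "tvec" (3), from world to camera coordinates, as OpenCV has them; the wrist camera has in their place "hand_eye" (4x4, takes a point from camera to tool coordinates, whose origin is the TCP and whose axes are the flange's). Camera axes: x right, y down, z forward; pixel columns grow to the right and rows downward; lengths in m; the calibration is good to about 2 mm. A picture is of the moment at which its call begins: read the wrist's pose just before it. calibration takes no time and is no camera call.
- workorder.job_done(): hands the job in; it is judged then, once.
The state is a dict: "time": time; "q": joint angles; "qd": joint speeds; "joint_efforts": joint torques, N m; "ee_pos": TCP position; "tcp_rot": TCP orientation; "wrist_force": force on the tool from outside, world axes, zero at the start; "torque": the same for the moment, N m; "opening": finger opening in m; "grasp_force": force on a finger pad.
Only numpy, scipy, OpenCV 4.12 (cv2) and the standard library are available. Lean on these libraries where they do the work, as an engineer would, in place of code of your own. Each camera call takes 0.05 s, during which the arm holds its last target. There are 200 camera calls.

### The job

Bring the probe station's chuck under the probes: with a fingertip swing the lever of the eccentric lock all the way round to its far stop, so that the low side of the disc faces the carriage and lets its roller by, then push the carriage by its upright end plate forward until it is fully home, and swing the lever all the way back to the stop it came from so that the carriage is locked there. Do not force the carriage against the lock; let the device carrier ride along on the chuck untouched, pick nothing up, and leave the other things where they lie.

Things in the scene. Friction and masses are not known exactly. Their poses are not given: they have to be found in the camera images.
- station: fixed probe station: black base plate 470 x 500 mm, top 30 mm above the table. Origin at table height on the carriage's centre line, abreast of the lock's pivot; x (within 15 degrees of world x) is the carriage's forward direction, y left. Plate spans x -155 to +315, |y| to 250 mm. Two platens with micropositioners (up to 230 mm high) stand at x over 125, |y| over 85 mm
- carriage (a joint): travel of the chuck carriage along the station's x (m): 0 at its rear stop near the robot, 0.110 fully home at the far stop; starts at 0 to 0.025. Rubs with about 2 N and stays where left. The locked disc blocks its roller at about 0.056, so it cannot be pushed farther. At home the roller has passed the disc, and the locked disc stands behind it
- end_plate (a point): centre of the near face of the carriage's upright aluminium end plate, the face to push: 110 mm wide (station y), 8 mm thick, from 45 to 100 mm above the table; this point is 80 mm above the table and at station x -99.5 mm when joint carriage reads 0. The carriage plate behind it is 130 mm wide, its top 60 mm above the table; two stop blocks under the plate's ends (station y +-45) are 56 mm high
- roller (a point): top of the follower roller, 16 mm in diameter, on a bracket on the carriage's right (-y) side, 100 mm from the centre line, 12 mm farther forward than the end plate's near face; 58 mm above the table (its pin 61 mm)
- lock_pivot (a point): fixed point on the upright turning axis of the eccentric lock, on the base plate at station x 0, y -123 mm, 58 mm above the table, at the top face of the steel disc. Disc: 44 mm in diameter, its centre 10 mm off the axis. The flat steel lever on it reaches 66 mm above the table, the pivot screw 72 mm
- lock (a joint): angle of the lock (rad), growing counterclockwise from above: 0 locked, at its stop, lever pointing to the robot (195 degrees from station x), the disc's high side in the roller's way; 2.618 released, at the other stop, the lever swung round by the right (-y) to point forward (345 degrees), the disc 3 mm clear of the roller. Starts at 0 to 0.25; takes 1.6 N at the knob; stays where left
- lever_knob (a point): middle of the upright metal hand knob at the end of the lever, 65 mm from the pivot axis: 16 mm in diameter (19 mm at its head), from 66 to 114 mm above the table; this point is 92 mm above the table
- chuck_top (a point): centre of the round steel chuck's top on the carriage, 100 mm in diameter, 92 mm above the table, 190 mm forward of the end plate's near face
- carrier: loose device carrier lying on the chuck: white ceramic square 36 x 36 x 4 mm with a dark chip in the middle, 6 mm high in all; origin at the centre of its underside
- tip_jar: bystander: glass jar 36 mm in diameter, 45 mm high, on the base plate's left near corner; origin at its underside
- driver: bystander: screwdriver 150 mm long lying on the base plate's left side; origin at its underside
- sample_box: bystander: flat plastic box 58 x 58 x 20 mm on the base plate's right near corner, beside the lever; origin at its underside
- cap: bystander: white round plastic cap 64 mm in diameter, 14 mm high, on the table to the right; origin at its underside
- tweezers: bystander: steel tweezers 125 mm long, 8 mm high, lying on the base plate's right edge; origin at the underside

How it is judged (in metres and radians):
On the way, in this order (a step that is already met when the one before it is completed fails the run):
1. the lock's lever is swung round to its far stop, while the carriage is still drawn out (value of joint lock above 2.3 rad and value of joint carriage below 0.06 m), for 0.2 s.
2. the carriage is pushed fully home, with the lock still released (value of joint carriage above 0.106 m and value of joint lock above 2 rad), for 0.2 s.
At the end, for the whole second after the job is handed in: carriage within 3 mm of fully home and at rest, lock turned back to within 0.25 rad of its locked stop, the device carrier lying flat on the chuck (its centre within 36 mm of the chuck's centre) and at rest (value of joint carriage above 0.107 m and value of joint lock below 0.25 rad and velocity of joint carriage between -0.005 and 0.005 m/s and velocity of joint lock between -0.05 and 0.05 rad/s and horizontal distance between carrier and chuck_top below 0.036 m and angle between carrier's own z axis and vertical below 0.05 rad and height (world z) of carrier below 0.098 m and linear speed of carrier below 0.01 m/s); the robot touches nothing.
It fails at once if the carriage is forced against the lock (over 20 N) before it has been released (value of joint carriage below 0.08 m and contact force between carriage and lock above 20 N).
It fails at once if the device carrier is touched by the robot (contact force between the arm and carrier above 0.3 N).
It fails at once if the device carrier is lifted or slips off the chuck (height (world z) of carrier above 0.103 m or horizontal distance between carrier and chuck_top above 0.045 m).
It fails at once if a bystander is picked up or pushed away (over 20 mm) (distance of any of tip_jar, driver, sample_box, cap, tweezers from where it was at the start of the episode above 0.02 m).
It also fails if it takes over 70 s, if anything falls off the work surface, if the arm or the gripper's body presses on something with over 40 N, if the wrist force passes 120 N, or if a joint passes its speed limit or range.

## Working session

There is one attempt and no reset: what is moved stays moved. The work goes in short steps, Python scripts to look and compute and a tool call to move; the robot and the scene stay as the last step left them, time stands still between calls to the robot, and variables do not carry over. Pictures are saved under pics/ and viewed, at most 10 in all, crops included, and the job is handed in when it is done.

Besides the shell and the picture viewer there is one more tool, called as a command line: name --argument value ..., lists and objects as JSON in quotes. play_rows: Moves the arm, as the interface text tells. Its arguments: {"type":"object","properties":{"increments":{"type":"array"},"grip_force":{"type":"number"}},"required":["increments"]}

```bash
ls; mkdir -p pics; cat > h.py <<'E'
import numpy as np, cv2
from scipy.spatial.transform import Rotation as R
from workcell import telemetry, camera, calibration, workorder
def cam(name, o=None):
    c=calibration(name); f=240/np.tan(np.radians(c["vertical_fov"])/2)
    K=np.array([[f,0,c["cx"]],[0,f,c["cy"]],[0,0,1]]); d=np.array([c["k1"],0,0,0.])
    if "rvec" in c:
        Rw=cv2.Rodrigues(np.array(c["rvec"],float))[0]; t=np.array(c["tvec"],float)
    else:
        X=np.array(c["hand_eye"]); T=np.eye(4); T[:3,:3]=R.from_euler('xyz',o["tcp_rot"],degrees=True).as_matrix(); T[:3,3]=o["ee_pos"]
        W=np.linalg.inv(T@X); Rw=W[:3,:3]; t=W[:3,3]
    return K,d,Rw,t
def ray(c,uv):
    K,d,Rw,t=c
    p=cv2.undistortPoints(np.array(uv,float).reshape(-1,1,2),K,d).reshape(-1,2)
    return -Rw.T@t, np.c_[p,np.ones(len(p))]@Rw
def onplane(c,uv,z):
    o,r=ray(c,uv); return o+r*((z-o[2])/r[:,2])[:,None]
def proj(c,P):
    K,d,Rw,t=c
    return cv2.projectPoints(np.array(P,float).reshape(-1,1,3),cv2.Rodrigues(Rw)[0],t,K,d)[0].reshape(-1,2)
def cloud(c,depth):
    v,u=np.mgrid[0:480,0:640]; o,r=ray(c,np.c_[u.ravel(),v.ravel()])
    return (o+r*depth.reshape(-1,1)).reshape(480,640,3)
E
python3 - <<'E'
from h import *
o=telemetry.get_obs(); print(o)
for n in("scene","side"):
    p,d=camera(n); cv2.imwrite(f"pics/{n}.png",p[...,::-1]); np.save(n+"_d.npy",d); np.save(n+".npy",p)
    c=cam(n,o); print(n,-c[2].T@c[3], c[0][0,0], (d>0).mean())
E
```

```text
pics
{'time': 0.0, 'q': array([7.04738408e+01, 5.01223883e+00, 1.00355400e+01, 9.50992053e+01,
       1.98201222e-04, 8.99998860e+01]), 'qd': array([ 0.04803457, -0.02889657, -0.02934178, -0.11732961,  0.01983275,
        0.03471508]), 'joint_efforts': array([-1.90510662e-03, -5.20386636e+01,  4.64803720e+01,  1.65054621e-02,
       -9.36851006e-05,  1.57128216e-05]), 'ee_pos': array([0.18376488, 0.51818678, 0.24958185]), 'tcp_rot': array([-1.79924096e+02, -1.98352073e-04,  1.60473955e+02]), 'wrist_force': array([-0.18476664, -0.76455295,  1.3720174 ]), 'torque': array([ 0.05337045, -0.07460476, -0.00722921]), 'grasp_force': 0.0, 'opening': 0.08532785984689716}
scene [ 1.13497582 -0.92621904  0.92243217] 584.1722840585277 0.9960319010416666
side [0.38942284 0.51936244 0.79683955] 471.56778403896243 0.9957063802083334
```

View pics/scene.png

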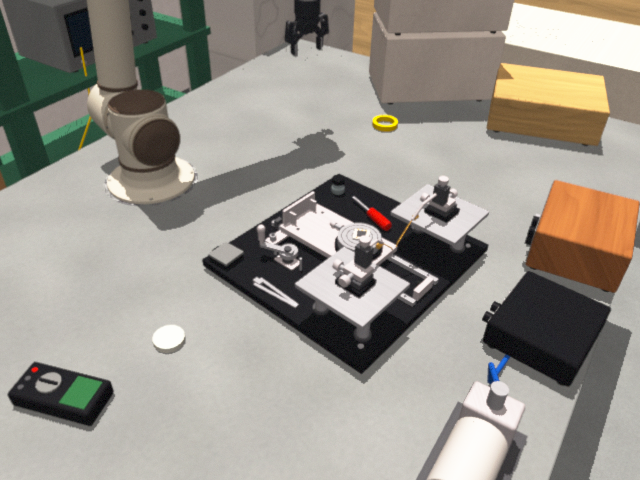

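View pics/side.png

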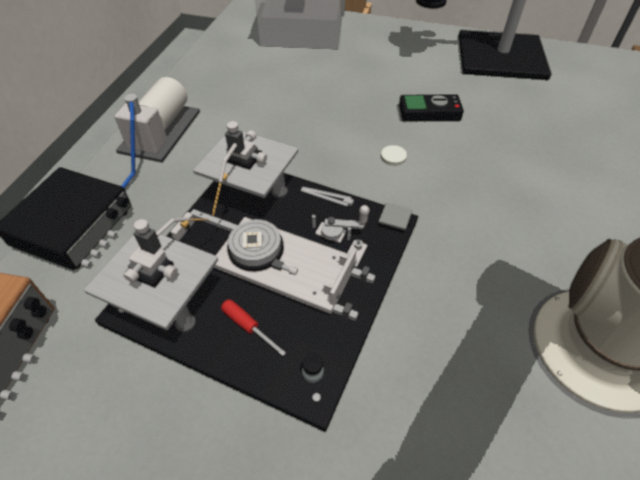

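The scene view shows plate corners near (338,178), (205,262), (360,360) and (487,247), with the knob at about (262,232). The side view shows corners at (417,215) and (326,404), and the knob at (364,212).

```bash
python3 - <<'E'
from h import *
P={}
for n in("scene","side"):
    c=cam(n); d=np.load(n+"_d.npy"); p=np.load(n+".npy").astype(int)
    X=cloud(c,d); P[n]=X
    m=(p.max(2)<60)&(abs(X[...,2]-0.03)<0.008)&(X[...,0]<0.9)&(X[...,0]>0.1)&(abs(X[...,1])<0.5)
    k,l,s,_=cv2.connectedComponentsWithStats(m.astype(np.uint8)); i=1+s[1:,4].argmax(); m=l==i
    q=X[m][:,:2]; r=cv2.minAreaRect((q*1000).astype(np.float32)); print(n,r,np.median(X[m][:,2]))
    print(cv2.boxPoints(r))
c1,c2=cam("scene"),cam("side")
print(onplane(c1,[[338,178],[205,262],[360,360],[487,247]],.03)[:,:2])
print(onplane(c2,[[417,215],[326,404],[100,320]],.03)[:,:2])
print("knob",onplane(c1,[262,229],.114),onplane(c2,[364,209],.114))
E
```

```text
scene ((642.5785522460938, 4.929840087890625), (499.48114013671875, 470.5448913574219), 81.61583709716797) 0.02921178909123212
[[ 373.406   -207.83669]
 [ 838.922   -276.44666]
 [ 911.7511   217.69637]
 [ 446.2351   286.30634]]
side ((637.9456787109375, 10.376190185546875), (499.2580261230469, 464.36474609375), 81.48172760009766) 0.029719713740909426
[[ 371.34833 -202.10712]
 [ 830.5905  -270.89105]
 [ 904.543    222.8595 ]
 [ 445.30084  291.64343]]
[[ 0.45988744  0.26468681]
 [ 0.38782016 -0.20813263]
 [ 0.82486383 -0.25945395]
 [ 0.91086441  0.20723703]]
[[ 0.37523458 -0.20297513]
 [ 0.45484851  0.25139793]
 [ 0.89606869  0.21811391]]
knob [[ 0.48964389 -0.12063728  0.114     ]] [[ 0.47937546 -0.11063014  0.114     ]]
```

play_rows --increments '[[[-485,-483,-50],[0,0,70],0],[[-485,-483,-50],[0,0,70],0],[[-485,-483,-50],[0,0,70],0],[[-485,-483,-50],[0,0,70],0],[[-485,-483,-50],[0,0,70],0],[[-485,-483,-50],[0,0,70],0],[[-485,-483,-50],[0,0,70],0],[[-485,-483,-50],[0,0,70],0],[[-485,-483,-50],[0,0,70],1],[[-485,-483,-50],[0,0,70],1],[[-485,-483,-50],[0,0,70],1],[[-485,-483,-50],[0,0,70],1],[[-485,-483,-50],[0,0,70],1],[[-485,-483,-50],[0,0,70],1],[[-485,-483,-50],[0,0,70],1],[[-485,-483,-50],[0,0,70],1],[[-485,-483,-50],[0,0,70],1],[[-485,-483,-50],[0,0,70],1],[[-485,-483,-50],[0,0,70],1]]'

```text
time: 2.0
ee_pos: [0.4793, -0.098, 0.3006]
tcp_rot: [180.0, 0.0, 90.6]
wrist_force: [0.7, 0.4, -0.1]
opening: -0.0001
grasp_force: 0.0
```

```bash
python3 - <<'E'
from h import *
o=telemetry.get_obs(); print(o['time'],o['q'].round(1),o['ee_pos'],o['tcp_rot'],o['opening'],o['wrist_force'])
p,d=camera("wrist"); cv2.imwrite("pics/w1.png",p[...,::-1]); np.save("w1_d.npy",d); np.save("w1.npy",p); np.save("w1_o.npy",np.r_[o['ee_pos'],o['tcp_rot']])
c=cam("wrist",o); print(c[0][0,0],-c[2].T@c[3],c[2][2])
E
```

```text
2.0 [-11.6  -2.    8.7 100.6   0.   77.9] [ 0.47926916 -0.09803513  0.30059034] [1.79968604e+02 3.52360455e-03 9.05601500e+01] -6.759341739968497e-05 [ 0.71706736  0.43125362 -0.13809173]
332.82823528416736 [ 0.47874104 -0.02886117  0.42423224] [ 0.00330868 -0.27150054 -0.9624326 ]
```

View pics/w1.png

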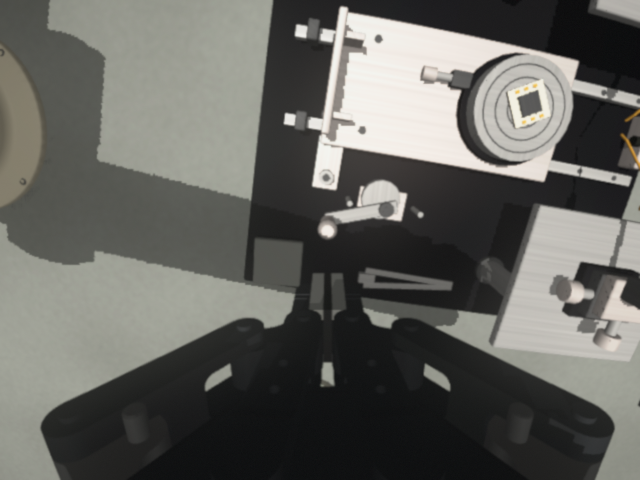

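The wrist view shows the knob head at (328,227), the pivot screw at (387,209), the roller at (326,177), and the end plate's top edge running from (343,8) to (327,140).

```bash
cat > fit.py <<'E'
from h import *
E
python3 - <<'E'
from h import *
a=np.load("w1_o.npy"); o=dict(ee_pos=a[:3],tcp_rot=a[3:]); c=cam("wrist",o)
d=np.load("w1_d.npy"); p=np.load("w1.npy").astype(int); X=cloud(c,d)
# knob head: points z 0.105-0.12 near
def top(z0,z1,x0,x1,y0,y1):
    m=(X[...,2]>z0)&(X[...,2]<z1)&(X[...,0]>x0)&(X[...,0]<x1)&(X[...,1]>y0)&(X[...,1]<y1); m[270:]=0; return X[m]
k=top(.108,.122,.43,.56,-.19,-.05); print("knob",len(k),k.mean(0),cv2.minEnclosingCircle((k[:,:2]*1000).astype(np.float32)))
e=top(.093,.106,.40,.52,-.1,.12); r=cv2.minAreaRect((e[:,:2]*1000).astype(np.float32)); print("plate",len(e),np.median(e[:,2]),r,cv2.boxPoints(r))
ch=top(.086,.096,.55,.75,-.06,.12); print("chuck",cv2.minEnclosingCircle((ch[:,:2]*1000).astype(np.float32)),ch.mean(0))
pv=onplane(c,[387,209],.072)[0]; ro=onplane(c,[326,177],.06)[0]; print("pivot",pv,"roller",ro)
print("base edge near", onplane(c,[[273,0],[246,278]],.03))
# predicted
for yaw,O in((-8.45,(.562,.018)),):
    Rz=R.from_euler('z',yaw,degrees=True).as_matrix()
    f=lambda x,y,z=0:Rz@[x,y,z]+np.r_[O,0]
    print("pred pivot",f(0,-.123), "plate at 0",f(-.0995,0))
E
```

```text
knob 277 [ 0.48008665 -0.11325008  0.11279391] ((480.0908508300781, -114.07904052734375), 9.445311546325684)
plate 1111 0.09972156178527913 ((484.4913635253906, 30.992021560668945), (109.74021911621094, 8.465481758117676), 82.07249450683594) [[472.73138  -22.769932]
 [481.11597  -23.937492]
 [496.25134   84.753975]
 [487.86676   85.92154 ]]
chuck ((668.3582153320312, 3.4092671871185303), 50.61023712158203) [0.66596604 0.00392654 0.09228497]
pivot [ 0.54434135 -0.10091738  0.072     ] roller [ 0.47811326 -0.0686016   0.06      ]
base edge near [[ 0.42030139  0.11522207  0.03      ]
 [ 0.37631412 -0.20150362  0.03      ]]
pred pivot [ 0.54392561 -0.10366477  0.        ] plate at 0 [0.46358012 0.03262115 0.        ]
```

play_rows --increments '[[[11,-4,40],[0,0,-8],1],[[11,-4,80],[0,0,-10],1],[[11,-4,120],[0,0,-10],1],[[11,-4,160],[0,0,-10],1],[[11,-4,185],[0,0,-10],1],[[11,-4,200],[0,0,-10],1],[[11,-4,200],[0,0,-10],1],[[11,-4,200],[0,0,-10],1]]'

```text
time: 2.85
ee_pos: [0.4759, -0.0879, 0.1015]
tcp_rot: [179.9, 0.0, 100.5]
wrist_force: [0.3, -0.2, 1.5]
opening: -0.0003
grasp_force: 0.0
```

```bash
cat > arc.py <<'E'
from h import *
import sys
# arc.py sign phi0 phi1 n off : rows from the present pose
s,p0,p1,n,off=[float(v) for v in sys.argv[1:6]]
PV=np.array([.5442,-.1023]); o=telemetry.get_obs(); print(o['ee_pos'],o['tcp_rot'],o['wrist_force'])
y0=o['tcp_rot'][2]; y=np.radians(y0); tx=np.array([np.cos(y),np.sin(y)]); ty=np.array([np.sin(y),-np.cos(y)])
rows=[]
for ph in np.linspace(p0,p1,int(n)):
    f=np.radians(ph); t=np.array([-np.sin(f),np.cos(f)])
    D=(PV+.065*np.array([np.cos(f),np.sin(f)])-s*off/1000*t-o['ee_pos'][:2])*1000
    rows.append([[int(round(D@tx)),int(round(D@ty)),0],[0,0,-int(round((ph-90-y0+180)%360-180))],1])
print(rows)
E
python3 arc.py 1 190 268 18 20
```

```text
[ 0.47591698 -0.08792409  0.10154629] [1.79926707e+02 2.85267842e-02 1.00491634e+02] [ 0.2695961  -0.16271588  1.54242368]
[[[-6, 0, 0], [0, 0, 0], 1], [[-11, -2, 0], [0, 0, -4], 1], [[-17, -3, 0], [0, 0, -9], 1], [[-22, -3, 0], [0, 0, -13], 1], [[-27, -3, 0], [0, 0, -18], 1], [[-33, -3, 0], [0, 0, -22], 1], [[-38, -2, 0], [0, 0, -27], 1], [[-44, -1, 0], [0, 0, -32], 1], [[-49, 0, 0], [0, 0, -36], 1], [[-54, 2, 0], [0, 0, -41], 1], [[-59, 5, 0], [0, 0, -45], 1], [[-63, 7, 0], [0, 0, -50], 1], [[-68, 11, 0], [0, 0, -55], 1], [[-72, 14, 0], [0, 0, -59], 1], [[-76, 18, 0], [0, 0, -64], 1], [[-80, 22, 0], [0, 0, -68], 1], [[-83, 26, 0], [0, 0, -73], 1], [[-86, 31, 0], [0, 0, -78], 1]]
```

play_rows --increments '[[[-6,0,0],[0,0,0],1],[[-11,-2,0],[0,0,-4],1],[[-17,-3,0],[0,0,-9],1],[[-22,-3,0],[0,0,-13],1],[[-27,-3,0],[0,0,-18],1],[[-33,-3,0],[0,0,-22],1],[[-38,-2,0],[0,0,-27],1],[[-44,-1,0],[0,0,-32],1],[[-49,0,0],[0,0,-36],1],[[-54,2,0],[0,0,-41],1],[[-59,5,0],[0,0,-45],1],[[-63,7,0],[0,0,-50],1],[[-68,11,0],[0,0,-55],1],[[-72,14,0],[0,0,-59],1],[[-76,18,0],[0,0,-64],1],[[-80,22,0],[0,0,-68],1],[[-83,26,0],[0,0,-73],1],[[-86,31,0],[0,0,-78],1]]'

```text
time: 4.65
ee_pos: [0.5221, -0.1676, 0.1017]
tcp_rot: [-180.0, 0.1, 178.7]
wrist_force: [-1.5, 0.4, 0.5]
opening: -0.0003
grasp_force: 0.8
```

```bash
python3 arc.py 1 272 332 15 20; python3 - <<'E'
from h import *
o=telemetry.get_obs()
p,d=camera("wrist"); cv2.imwrite("pics/w2.png",p[...,::-1])
E
```

```text
[ 0.52207718 -0.16760667  0.10166805] [-1.79974360e+02  7.17346730e-02  1.78665553e+02] [-1.45813314  0.44727442  0.47446219]
[[[-4, 0, 0], [0, 0, -3], 1], [[-9, -1, 0], [0, 0, -8], 1], [[-14, -2, 0], [0, 0, -12], 1], [[-20, -2, 0], [0, 0, -16], 1], [[-25, -2, 0], [0, 0, -20], 1], [[-30, -2, 0], [0, 0, -25], 1], [[-35, -1, 0], [0, 0, -29], 1], [[-40, 1, 0], [0, 0, -33], 1], [[-44, 2, 0], [0, 0, -38], 1], [[-49, 4, 0], [0, 0, -42], 1], [[-54, 6, 0], [0, 0, -46], 1], [[-58, 9, 0], [0, 0, -50], 1], [[-62, 12, 0], [0, 0, -55], 1], [[-66, 15, 0], [0, 0, -59], 1], [[-70, 19, 0], [0, 0, -63], 1]]
```

View pics/w2.png

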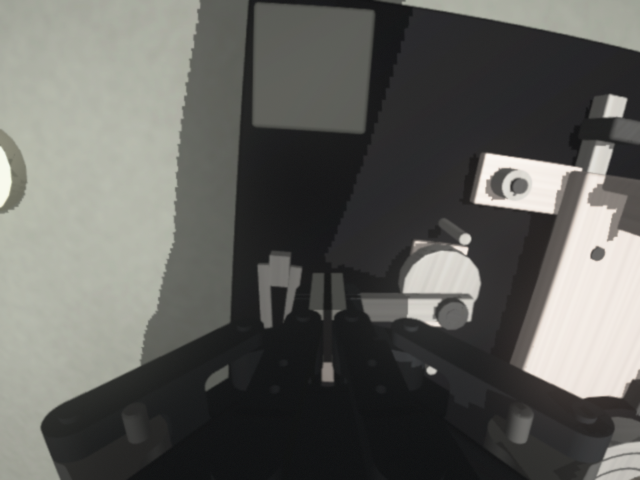

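The lever (365–470, 305) points right from behind the fingers, so it is following. I'll continue.

play_rows --increments '[[[-4,0,0],[0,0,-3],1],[[-9,-1,0],[0,0,-8],1],[[-14,-2,0],[0,0,-12],1],[[-20,-2,0],[0,0,-16],1],[[-25,-2,0],[0,0,-20],1],[[-30,-2,0],[0,0,-25],1],[[-35,-1,0],[0,0,-29],1],[[-40,1,0],[0,0,-33],1],[[-44,2,0],[0,0,-38],1],[[-49,4,0],[0,0,-42],1],[[-54,6,0],[0,0,-46],1],[[-58,9,0],[0,0,-50],1],[[-62,12,0],[0,0,-55],1],[[-66,15,0],[0,0,-59],1],[[-70,19,0],[0,0,-63],1]]'

```text
time: 6.2
ee_pos: [0.5924, -0.1505, 0.1014]
tcp_rot: [-179.9, -0.0, -118.5]
wrist_force: [-2.1, -0.5, 0.2]
opening: -0.0001
grasp_force: 0.8
```

```bash
python3 arc.py 1 333 342 10 20
```

```text
[ 0.59238915 -0.15046163  0.10135707] [-1.79928362e+02 -1.90123033e-02 -1.18492468e+02] [-2.09745785 -0.53629868  0.15696996]
[[[-1, 0, 0], [0, 0, -1], 1], [[-2, 0, 0], [0, 0, -2], 1], [[-3, -1, 0], [0, 0, -3], 1], [[-4, -1, 0], [0, 0, -4], 1], [[-6, -1, 0], [0, 0, -5], 1], [[-7, -2, 0], [0, 0, -6], 1], [[-8, -2, 0], [0, 0, -7], 1], [[-9, -2, 0], [0, 0, -8], 1], [[-10, -2, 0], [0, 0, -9], 1], [[-12, -2, 0], [0, 0, -10], 1]]
```

Pushing only a few mm more; stop contact should show up in the force.

play_rows --increments '[[[-1,0,0],[0,0,-1],1],[[-2,0,0],[0,0,-2],1],[[-3,-1,0],[0,0,-3],1],[[-4,-1,0],[0,0,-4],1],[[-5,-1,0],[0,0,-4],1],[[-5,-1,0],[0,0,-4],1],[[-5,-1,0],[0,0,-4],1]]'

```text
time: 6.9
ee_pos: [0.5952, -0.1458, 0.1002]
tcp_rot: [180.0, 0.0, -114.5]
wrist_force: [0.7, -1.7, 0.0]
opening: -0.0001
grasp_force: 0.5
```

play_rows --increments '[[[-1,0,0],[0,0,-1],1],[[-2,0,0],[0,0,-2],1],[[-3,-1,0],[0,0,-2],1],[[-4,-1,0],[0,0,-3],1],[[-4,-1,0],[0,0,-3],1]]'

```text
time: 7.4
ee_pos: [0.5963, -0.1452, 0.1003]
tcp_rot: [179.9, -0.3, -111.6]
wrist_force: [-9.0, -16.5, 3.8]
opening: -0.0004
grasp_force: 8.9
```

play_rows --increments '[[[10,0,0],[0,0,0],1],[[25,0,0],[0,0,0],1],[[25,0,-45],[0,0,0],1],[[25,0,-90],[0,0,0],1],[[25,0,-100],[0,0,0],1],[[-114,207,-100],[0,0,77],1],[[-114,207,-100],[0,0,77],1],[[-114,207,-100],[0,0,77],1],[[-114,207,-100],[0,0,77],1],[[-114,207,-100],[0,0,77],1],[[-114,207,-100],[0,0,77],1],[[-114,207,-100],[0,0,77],1],[[-114,207,-100],[0,0,77],1],[[-114,207,-100],[0,0,77],1],[[-114,207,-100],[0,0,77],1],[[-114,207,-100],[0,0,77],1]]'

```text
time: 9.0
ee_pos: [0.447, 0.0392, 0.2001]
tcp_rot: [180.0, -0.0, 171.7]
wrist_force: [-0.2, 0.6, -0.0]
opening: 0.0001
grasp_force: 0.0
```

```bash
python3 - <<'E'
from h import *
o=telemetry.get_obs(); print(o['q'].round(1))
p,d=camera("wrist"); cv2.imwrite("pics/w3.png",p[...,::-1])
c=cam("wrist",o); print(proj(c,[.5442,-.1023,.072]).round(), proj(c,[.5442+.065*np.cos(np.radians(336.5)),-.1023+.065*np.sin(np.radians(336.5)),.112]).round())
y=np.radians(o['tcp_rot'][2]); D=(np.array([.4457,.0368,.096])-o['ee_pos'])*1000
print(D, D[:2]@[np.cos(y),np.sin(y)],D[:2]@[np.sin(y),-np.cos(y)])
E
```

```text
[ 5.  -9.6 -9.6 90.   0.  13.3]
[[186. 355.]] [[159. 445.]]
[  -1.33592894   -2.38254791 -104.06082775] 0.9769303947436976 -2.5508523394887224
```

View pics/w3.png

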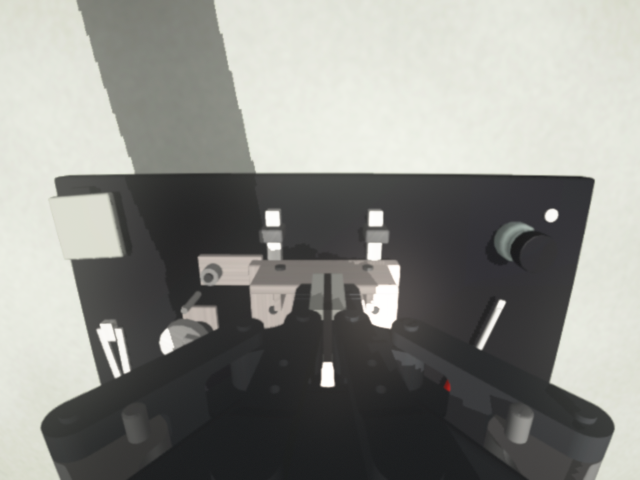

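The lever no longer points to the robot, and the end plate is at (325,268) with clear space in front of it. Next I descend and push.

play_rows --increments '[[[4,-2,40],[0,0,0],1],[[4,-2,80],[0,0,0],1],[[4,-2,100],[0,0,0],1],[[4,-2,104],[0,0,0],1],[[-6,-2,104],[0,0,0],1],[[-16,-2,104],[0,0,0],1],[[-22,-2,104],[0,0,0],1],[[-26,-2,104],[0,0,0],1],[[-30,-2,104],[0,0,0],1],[[-34,-2,104],[0,0,0],1],[[-38,-2,104],[0,0,0],1]]'

```text
time: 10.15
ee_pos: [0.4846, 0.0317, 0.0964]
tcp_rot: [180.0, 0.0, 171.5]
wrist_force: [-3.0, 1.1, 2.0]
opening: -0.0
grasp_force: 1.2
```

```bash
python3 - <<'E'
from h import *
o=telemetry.get_obs(); print(o['ee_pos'],o['wrist_force'],o['torque'], "carr if contact 11:", o['ee_pos'][:2]@[.989,-.148]-.5533+.011+.0995)
E
```

```text
[0.48463912 0.03170692 0.0964076 ] [-2.97846305  1.06656953  2.01115124] [ 0.14832081  0.41719336 -0.01533135] carr if contact 11: 0.03181546706381384
```

play_rows --increments '[[[-4,0,0],[0,0,0],1],[[-8,0,0],[0,0,0],1],[[-12,0,0],[0,0,0],1],[[-16,0,0],[0,0,0],1],[[-20,0,0],[0,0,0],1],[[-23,0,0],[0,0,0],1],[[-26,0,0],[0,0,0],1]]'

```text
time: 10.85
ee_pos: [0.5103, 0.0278, 0.0962]
tcp_rot: [180.0, -0.0, 171.5]
wrist_force: [-2.8, 0.0, 1.0]
opening: -0.0002
grasp_force: 1.1
```

play_rows --increments '[[[-4,0,0],[0,0,0],1],[[-8,0,0],[0,0,0],1],[[-12,0,0],[0,0,0],1],[[-16,0,0],[0,0,0],1],[[-20,0,0],[0,0,0],1],[[-24,0,0],[0,0,0],1],[[-28,0,0],[0,0,0],1],[[-32,0,0],[0,0,0],1],[[-36,0,0],[0,0,0],1],[[-40,0,0],[0,0,0],1],[[-44,0,0],[0,0,0],1],[[-46,0,0],[0,0,0],1]]'

```text
time: 12.05
ee_pos: [0.556, 0.0209, 0.0962]
tcp_rot: [-180.0, 0.0, 171.5]
wrist_force: [-0.8, 2.0, 1.0]
opening: 0.0002
grasp_force: 1.1
```

play_rows --increments '[[[-2,0,0],[0,0,0],1],[[-3,0,0],[0,0,0],1],[[-4,0,0],[0,0,0],1],[[-5,0,0],[0,0,0],1],[[-6,0,0],[0,0,0],1],[[-6,0,0],[0,0,0],1]]'

```text
time: 12.65
ee_pos: [0.561, 0.0202, 0.0962]
tcp_rot: [-180.0, -0.1, 171.5]
wrist_force: [-4.2, 1.9, 1.0]
opening: 0.0001
grasp_force: 2.5
```

play_rows --increments '[[[-1,0,0],[0,0,0],1],[[-2,0,0],[0,0,0],1],[[-3,0,0],[0,0,0],1],[[-3,0,0],[0,0,0],1],[[-3,0,0],[0,0,0],1]]'

```text
time: 13.15
ee_pos: [0.5612, 0.0201, 0.0962]
tcp_rot: [-180.0, -0.4, 171.5]
wrist_force: [-21.8, 3.7, 10.5]
opening: 0.0001
grasp_force: 10.9
```

play_rows --increments '[[[10,0,0],[0,0,0],1],[[35,0,0],[0,0,0],1],[[35,0,-45],[0,0,0],1],[[35,0,-90],[0,0,-8],1],[[35,0,-104],[0,0,-16],1],[[35,0,-104],[0,0,-24],1],[[35,0,-104],[0,0,-32],1],[[35,0,-104],[0,0,-40],1],[[35,0,-104],[0,0,-48],1],[[10,-40,-104],[0,0,-56],1],[[-15,-75,-104],[0,0,-64],1],[[-45,-95,-104],[0,0,-72],1],[[-63,-112,-104],[0,0,-75],1],[[-63,-112,-104],[0,0,-75],1],[[-63,-112,-104],[0,0,-75],1]]'

```text
time: 14.65
ee_pos: [0.6102, -0.1008, 0.2]
tcp_rot: [180.0, -0.0, -113.6]
wrist_force: [0.1, 0.3, -0.1]
opening: -0.0003
grasp_force: 0.0
```

```bash
python3 - <<'E'
from h import *
o=telemetry.get_obs(); print(o['q'].round(1))
p,d=camera("wrist"); cv2.imwrite("pics/w4.png",p[...,::-1])
c=cam("wrist",o); X=cloud(c,d)
m=(X[...,2]>.107)&(X[...,2]<.122)&(X[...,0]>.53)&(X[...,0]<.66)&(X[...,1]>-.19)&(X[...,1]<-.09); k=X[m]
print("knob",len(k),k.mean(0) if len(k) else 0, cv2.minEnclosingCircle((k[:,:2]*1000).astype(np.float32)) if len(k) else 0, np.argwhere(m).mean(0)[::-1])
y=np.radians(o['tcp_rot'][2]); D=(np.array([.6095,-.1001,.1])-o['ee_pos'])*1000
print(D, D[:2]@[np.cos(y),np.sin(y)],D[:2]@[np.sin(y),-np.cos(y)])
E
```

```text
[ -9.4  13.8  14.5  90.7  -0.  -75.7]
knob 642 [ 0.60263457 -0.12857462  0.11258082] ((602.85888671875, -127.98200225830078), 9.449424743652344) [320.69781931 203.19158879]
[ -0.72294959   0.66511185 -99.98471796] -0.31952239961498424 0.928943122549023
```

View pics/w4.png

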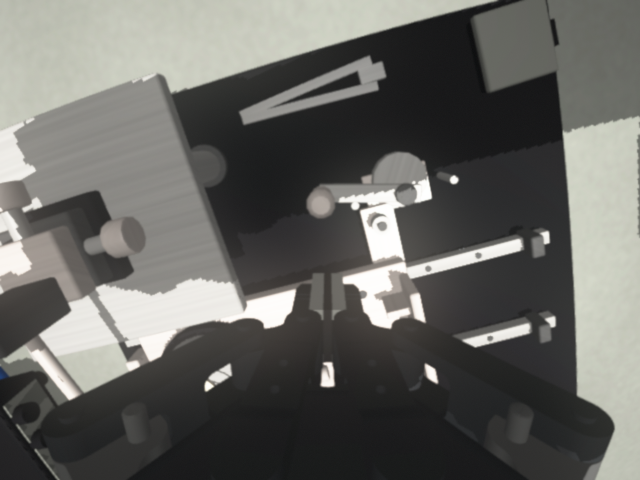

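The knob is at (320,203), measured at world (0.603,-0.128) as expected, and the roller at (380,222) is past the disc. I'll check clearance for the gripper body before descending.

```bash
python3 - <<'E'
from h import *
o=telemetry.get_obs(); y=np.radians(o['tcp_rot'][2])
for n in("scene","side"):
    c=cam(n); p,d=camera(n); X=cloud(c,d).reshape(-1,3); D=X[:,:2]-o['ee_pos'][:2]
    tx=D@[np.cos(y),np.sin(y)]; ty=D@[np.sin(y),-np.cos(y)]
    for lim in(.05,.06,.07):
        m=(abs(tx)<.05)&(abs(ty)<lim)&(X[:,2]<.175); print(n,lim,m.sum(),np.sort(X[m,2])[-5:])
E
```

```text
scene 0.05 985 [0.11486792 0.11500821 0.11529535 0.11554932 0.11798912]
scene 0.06 1128 [0.11554932 0.11798912 0.12380326 0.12415414 0.1244746 ]
scene 0.07 1281 [0.12812716 0.12856224 0.12871681 0.12923174 0.13040213]
side 0.05 1356 [0.11509301 0.11528078 0.1153941  0.11549805 0.11593323]
side 0.06 1694 [0.12592003 0.12627528 0.12763228 0.12825984 0.12827132]
side 0.07 2255 [0.1285892  0.12915218 0.12925399 0.1292549  0.12981684]
```

play_rows --increments '[[[-1,1,40],[0,0,0],1],[[-1,1,75],[0,0,0],1],[[-1,1,92],[0,0,0],1],[[-1,1,100],[0,0,0],1],[[-1,1,100],[0,0,0],1]]'

```text
time: 15.3
ee_pos: [0.6092, -0.0985, 0.1]
tcp_rot: [180.0, -0.0, -113.5]
wrist_force: [0.5, 0.4, 0.8]
opening: 0.0001
grasp_force: 0.0
```

```bash
sed -i 's/\.065\*np/.060*np/' arc.py; python3 arc.py -1 336 260 18 19
```

```text
[ 0.60915697 -0.09846255  0.09995448] [ 1.79954459e+02 -1.27074727e-02 -1.13497794e+02] [0.53512747 0.36817103 0.83008992]
[[[11, -2, 0], [0, 0, 1], 1], [[16, -3, 0], [0, 0, 5], 1], [[21, -4, 0], [0, 0, 9], 1], [[25, -5, 0], [0, 0, 14], 1], [[30, -5, 0], [0, 0, 18], 1], [[35, -5, 0], [0, 0, 23], 1], [[40, -4, 0], [0, 0, 27], 1], [[45, -3, 0], [0, 0, 32], 1], [[50, -2, 0], [0, 0, 36], 1], [[54, 0, 0], [0, 0, 41], 1], [[59, 2, 0], [0, 0, 45], 1], [[63, 5, 0], [0, 0, 50], 1], [[67, 7, 0], [0, 0, 54], 1], [[71, 11, 0], [0, 0, 59], 1], [[74, 14, 0], [0, 0, 63], 1], [[78, 18, 0], [0, 0, 68], 1], [[81, 21, 0], [0, 0, 72], 1], [[83, 26, 0], [0, 0, 77], 1]]
```

play_rows --increments '[[[5,-1,0],[0,0,0],1],[[11,-2,0],[0,0,1],1],[[16,-3,0],[0,0,5],1],[[21,-4,0],[0,0,9],1],[[25,-5,0],[0,0,14],1],[[30,-5,0],[0,0,18],1],[[35,-5,0],[0,0,23],1],[[40,-4,0],[0,0,27],1],[[45,-3,0],[0,0,32],1],[[50,-2,0],[0,0,36],1],[[54,0,0],[0,0,41],1],[[59,2,0],[0,0,45],1],[[63,5,0],[0,0,50],1],[[67,7,0],[0,0,54],1],[[71,11,0],[0,0,59],1],[[74,14,0],[0,0,63],1],[[78,18,0],[0,0,68],1],[[81,21,0],[0,0,72],1],[[83,26,0],[0,0,77],1]]'

```text
time: 17.2
ee_pos: [0.5534, -0.1658, 0.1017]
tcp_rot: [-180.0, 0.2, 169.2]
wrist_force: [2.1, -2.2, 1.0]
opening: -0.0002
grasp_force: 1.0
```

```bash
python3 arc.py -1 256 192 16 19
```

```text
[ 0.55335236 -0.16584529  0.10174155] [-1.79963944e+02  1.66306386e-01  1.69214736e+02] [ 2.14615139 -2.23416953  1.03752777]
[[[5, 0, 0], [0, 0, 3], 1], [[10, -1, 0], [0, 0, 7], 1], [[14, -2, 0], [0, 0, 12], 1], [[19, -2, 0], [0, 0, 16], 1], [[24, -2, 0], [0, 0, 20], 1], [[29, -2, 0], [0, 0, 25], 1], [[33, -1, 0], [0, 0, 29], 1], [[38, 0, 0], [0, 0, 33], 1], [[42, 1, 0], [0, 0, 37], 1], [[47, 3, 0], [0, 0, 42], 1], [[51, 5, 0], [0, 0, 46], 1], [[55, 8, 0], [0, 0, 50], 1], [[59, 10, 0], [0, 0, 54], 1], [[62, 13, 0], [0, 0, 59], 1], [[66, 17, 0], [0, 0, 63], 1], [[69, 20, 0], [0, 0, 67], 1]]
```

play_rows --increments '[[[5,0,0],[0,0,3],1],[[10,-1,0],[0,0,7],1],[[14,-2,0],[0,0,12],1],[[19,-2,0],[0,0,16],1],[[24,-2,0],[0,0,20],1],[[29,-2,0],[0,0,25],1],[[33,-1,0],[0,0,29],1],[[38,0,0],[0,0,33],1],[[42,1,0],[0,0,37],1],[[47,3,0],[0,0,42],1],[[51,5,0],[0,0,46],1],[[55,8,0],[0,0,50],1],[[59,10,0],[0,0,54],1],[[62,13,0],[0,0,59],1],[[66,17,0],[0,0,63],1],[[69,20,0],[0,0,67],1]]'

```text
time: 18.8
ee_pos: [0.4889, -0.1332, 0.1017]
tcp_rot: [179.9, 0.1, 102.2]
wrist_force: [1.4, -1.0, 0.3]
opening: -0.0001
grasp_force: 0.8
```

```bash
python3 arc.py -1 191 180 12 19
```

```text
[ 0.48894588 -0.13321548  0.10165903] [1.79886877e+02 9.37380147e-02 1.02220280e+02] [ 1.41044931 -0.97911448  0.2764575 ]
[[[1, 0, 0], [0, 0, 1], 1], [[2, 0, 0], [0, 0, 2], 1], [[3, 0, 0], [0, 0, 3], 1], [[4, -1, 0], [0, 0, 4], 1], [[5, -1, 0], [0, 0, 5], 1], [[6, -1, 0], [0, 0, 6], 1], [[7, -1, 0], [0, 0, 7], 1], [[8, -2, 0], [0, 0, 8], 1], [[9, -2, 0], [0, 0, 9], 1], [[10, -2, 0], [0, 0, 10], 1], [[12, -2, 0], [0, 0, 11], 1], [[13, -2, 0], [0, 0, 12], 1]]
```

play_rows --increments '[[[1,0,0],[0,0,1],1],[[2,0,0],[0,0,2],1],[[3,0,0],[0,0,3],1],[[4,-1,0],[0,0,4],1],[[5,-1,0],[0,0,5],1],[[6,-1,0],[0,0,6],1],[[6,-1,0],[0,0,6],1],[[6,-1,0],[0,0,6],1]]'

```text
time: 19.6
ee_pos: [0.4863, -0.1277, 0.1004]
tcp_rot: [-180.0, 0.1, 96.4]
wrist_force: [0.7, -7.1, 0.7]
opening: 0.0003
grasp_force: 3.6
```

play_rows --increments '[[[1,0,0],[0,0,0],1],[[2,0,0],[0,0,0],1],[[2,0,0],[0,0,0],1]]'

```text
time: 19.9
ee_pos: [0.4863, -0.1274, 0.1006]
tcp_rot: [-180.0, 0.3, 96.4]
wrist_force: [0.6, -17.3, -0.1]
opening: -0.0001
grasp_force: 8.7
```

play_rows --increments '[[[-10,0,0],[0,0,0],1],[[-30,0,0],[0,0,0],1],[[-30,0,-45],[0,0,0],1],[[-30,0,-90],[0,0,0],1],[[-30,0,-140],[0,0,0],1],[[-30,0,-190],[0,0,0],1],[[-30,0,-200],[0,0,0],1],[[-30,0,-200],[0,0,0],1],[[-30,0,-200],[0,0,0],1]]'

```text
time: 20.8
ee_pos: [0.4893, -0.1546, 0.2987]
tcp_rot: [-179.9, -0.1, 96.5]
wrist_force: [0.6, 0.8, -0.8]
opening: -0.0001
grasp_force: 0.0
```

```bash
python3 - <<'E'
from h import *
o=telemetry.get_obs()
p,d=camera("wrist"); cv2.imwrite("pics/w5.png",p[...,::-1])
c=cam("wrist",o); X=cloud(c,d); X[270:]=0
def top(z0,z1,x0,x1,y0,y1):
    m=(X[...,2]>z0)&(X[...,2]<z1)&(X[...,0]>x0)&(X[...,0]<x1)&(X[...,1]>y0)&(X[...,1]<y1); return X[m]
k=top(.107,.122,.43,.56,-.19,-.05); k=np.array(cv2.minEnclosingCircle((k[:,:2]*1000).astype(np.float32))[0])/1000
print("knob",k,"lock",np.radians((np.degrees(np.arctan2(k[1]+.1023,k[0]-.5442))-186.5+180)%360-180))
e=top(.093,.104,.53,.62,-.06,.1); e=(e[:,:2]*1000).astype(np.float32); r=cv2.minAreaRect(e); print(r,"carriage",np.array(r[0])/1000@[.989,-.148]-.004-.5533+.0995)
E
```

```text
knob [ 0.47921219 -0.10906569] lock -0.009713041534478653
((574.130126953125, 5.164268493652344), (86.22587585449219, 9.395289421081543), 81.72529602050781) carriage 0.10925038381958005
```

View pics/w5.png

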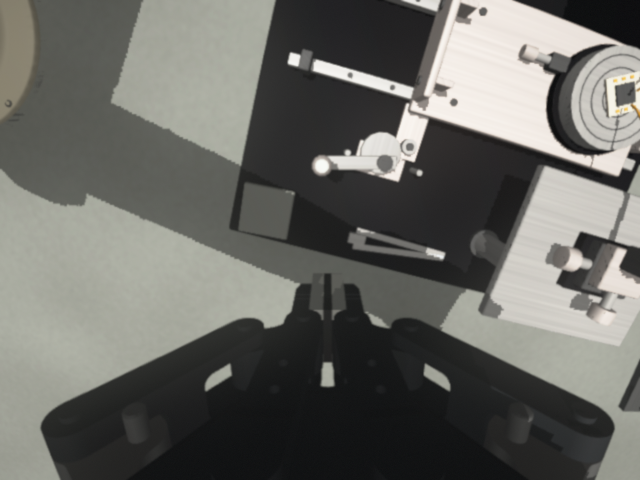

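The lever knob (322,165) is back at its locked stop, with the lock reading about 0. The carriage reads about 0.109, with the roller at (408,147) past the disc. The carrier lies on the chuck at (625,93).

```bash
python3 -c "
from workcell import workorder
print(workorder.job_done())"
```

```text
the job is handed in; nothing more can be done
None
```

The carriage is fully home (measured about 0.109 m) and locked, with the lever back at its starting stop. The carrier rode along on the chuck, nothing was picked up, and the job is handed in; the hand-in returned no verdict.

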